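# Raise the fume enclosure window to its working height

## Robot

A 6-joint arm with a two-finger parallel gripper is mounted at the origin on the work surface. World frame = base frame: x ahead of the robot, y to its left, z up, the work surface at z = 0. Lengths are in mm, angles in rad, forces in N, time in s.
With the tool pointing down it reaches from about 300 to 750 mm from the base axis. Payload 8.5 kg.
Tool frame: the origin (TCP) lies at the very end of the fingers, on their centre line; the grasp point (between the pads) lies 19 mm behind it; z points along the fingers, y is the line along which they close (so a half turn about z gives the same grasp; the last joint's range is limited). The gripper opens to 88 mm and grips with 3 to 60 N. Pads are 18 mm wide; open, the fingers measure 123 mm over their backs; the gripper's body (75 mm by 187 mm) begins 45 mm behind the grasp point.
Start: joints at [-1.361, 0.381, 1.297, -0, 1.464, -0.215], TCP at [226.668, -501.101, 238.748] pointing down, gripper open.
Joint ranges: [-3.11, 3.11], [-0.89, 2.33], [0.22, 2.48], [-1.42, 4.56], [0.17, 2.85], [-2.88, 2.88]. Speed limits (rad/s): [2.39, 2.39, 3.14, 3.14, 3.14, 3.14].

## Interface

Orientations are given as a 3x3 rotation matrix whose columns are the frame's x, y, z axes.
In Python, from plant import * gives the robot as it stands. The module is installed in compiled form; this text tells all that it offers.
- The arm moves only by the shell command python3 -m pendant 'ROWS'. ROWS is JSON, one flat list of numbers, 5 for each row, row after row: the finger opening in mm, from 0 to 88.1, then the shift along the tool's x, y, z each as a share of 0.3 m, from -1 to 1, then the turn about the tool's z as a share of pi/4 rad, from -1 to 1. A call has 1 to 12 rows; each row is the pose to reach, as a shift and turn from the pose commanded when the call began, along the tool's axes at that moment; what a row does not reach only later rows make up. A row lasts 1/12 s, in which the tool goes at most 41.7 mm and 7.16 degrees, less where a joint would pass 70% of its speed; a pose out of reach is approached as far as the arm can. A call with a number of a shift or a turn outside -1 to 1 is refused whole. A call with a gripper value outside its range is refused whole. The fingers move at their own pace and stop on an object; the grip force is fixed at half the most. Time passes only in rows, so rows that repeat a pose let the fingers close. It gives the time, the measured TCP pose, the force, the opening and the grip force at its end, in the units of the state.
- observe(): the state, without advancing time (a new reading comes with each control period).
- camera(name): name is "side" or "top"; returns a dict with "pixels" (480x640x3 uint8, blue, green, red), "depth" (480x640 float32, mm along the optical axis (not along the pixel's ray), 0 where there is no reading), "camera_matrix" (3x3 intrinsics, pixels), "pose" (4x4, takes a point from camera to world coordinates). Camera axes: x right, y down, z forward; pixel columns grow to the right and rows downward; lengths in mm; the calibration is good to about 2 mm. A picture is of the moment at which its call begins.
- sign_off(): hands the job in; it is judged then, once.
The state is a dict: "clock": time; "joints": joint angles; "dq": joint speeds; "effort": joint torques, N m; "tcp_pos": TCP position; "tool_rot": TCP orientation; "ft_force": force on the tool from outside, world axes, zero at the start; "moment": the same for the moment, N m; "opening": finger opening in mm; "gripper_force": force on a finger pad.
Only numpy, scipy, OpenCV 4.12 (cv2) and the standard library are available. Lean on these libraries where they do the work, as an engineer would, in place of code of your own. Each camera call takes 0.05 s, during which the arm holds its last target. There are 200 camera calls.

## Task

The clear window of the bench-top fume enclosure stands only a little open. Put your fingertips under the blue lip along its bottom edge and push it steadily up from beneath, without gripping it, until the lip is level with the line on the green clip on the window post (not the red one), never running it well past that line; then take the hand away and leave the window standing there. Leave the bottle, the jar and the tube rack as they stand.

Things in the scene. Friction and masses are not known exactly. Their poses are not given: they have to be found in the camera images.
- enclosure: Fixed fume enclosure, aluminium and clear panes, 540 wide (y), 640 high, 260 mm deep, its clear back sloping. Origin on the bench, mid-width, in the window's plane; x points into it, away from the robot, y left along the window, z up; turned up to 0.12 rad. Front posts 28 wide, 34 mm deep at y = +-256 mm. Its sill reaches 19 mm above the bench and 24 mm in front of the window's plane.
- window (a joint): Height of the window above shut, m (0 to 0.30), straight up. Clear pane 5 mm thick, 355 mm high, on a bottom rail 14 mm thick, 34 mm high (from 9 mm below to 25 mm above the lip's middle). Counterweighted: it stays where it is left and slides for a push of 2 to 5 N. Shut, the lip's middle is 50 mm above the bench.
- lip_mid (a point): Point at mid-width and mid-thickness of the window's lip, on its front edge; axes as the enclosure's. The lip, blue above and black below, is a level ledge 480 mm long (y), 12 mm thick, jutting from the bottom rail towards the robot: its front edge is 42 mm in front of the window's plane, 34 mm in front of the rail.
- lip: Upper half of the lip: a blue-painted metal strip 6 mm thick. Origin in the window plane, at mid-width, at the lip's mid-thickness (42 mm behind the front edge).
- pad: Lower half of the lip: a black rubber strip 6 mm thick, the face to push against from below. Its front edge is 2 mm ahead of the blue strip; its underside is 6 mm below the lip's mid-thickness. Origin as for the upper half.
- green_mark (a point): Middle of the white index line on the green clip, 24 mm high, that sits on the front of one front post (left or right); it marks the working height. The point lies 25 mm in front of the window plane. Axes as the enclosure's.
- red_mark (a point): The same line on the red clip on the other front post: the higher cleaning height, not wanted now.
- amber_bottle: Loose amber glass bottle, 60 mm across, 115 mm high, on the bench in front of one side of the enclosure. Origin under its base.
- blue_cap_jar: Loose clear jar with a blue lid, 72 mm across, 95 mm high, on the bench in front of the other side. Origin under its base.
- tube_rack: Loose blue test-tube rack with tubes, 64 x 190 mm, 124 mm high, on the tray inside the enclosure, behind the window. Origin under its base.

How it is judged (in metres and radians):
On the way, in this order (a step that is already met when the one before it is completed fails the run):
1. the window is pushed up by fingers under its lip (raised over 30 mm, fingers on the pad) (contact force between the fingers and pad above 0.8 N and distance of lip_mid from where it was at the start of the episode above 0.03 m), for 0.1 s.
2. the lip stands level with the green line (z of lip_mid in the frame of green_mark between -0.012 and 0.012 m and velocity of joint window between -0.01 and 0.01 m/s), for 0.2 s.
At the end, for the whole second after the job is handed in: The middle of the lip's thickness stands within 12 mm of the height of the green clip's line, the window at rest (under 10 mm/s); the bottle, jar and rack are upright and within 20 mm of where they stood (all of step 2 and distance of each of amber_bottle, blue_cap_jar, tube_rack from where it was at the start of the episode below 0.02 m and angle between each of amber_bottle, blue_cap_jar, tube_rack's own z axis and vertical below 0.15 rad); the robot touches nothing.
It fails at once if the lip is gripped: fingers press on its top and its underside at once (contact force between the fingers and lip above 1.5 N and contact force between the fingers and pad above 1.5 N).
It fails at once if the window is run more than 30 mm past the green line (z of lip_mid in the frame of green_mark above 0.03 m).
It fails at once if the window is flung (faster than 0.35 m/s) (velocity of joint window above 0.35 m/s).
It fails at once if the bottle, the jar or the rack is moved, lifted or tipped (distance of any of amber_bottle, blue_cap_jar, tube_rack from where it was at the start of the episode above 0.02 m or angle between any of amber_bottle, blue_cap_jar, tube_rack's own z axis and vertical above 0.3 rad).
It also fails if it takes over 42 s, if anything falls off the work surface, if the arm or the gripper's body presses on something with over 40 N, if the wrist force passes 120 N, or if a joint passes its speed limit or range.

## Working session

There is one attempt and no reset: what is moved stays moved. The work goes in short steps, Python scripts to look and compute and a shell command to move; the robot and the scene stay as the last step left them, time stands still between calls to the robot, and variables do not carry over. Pictures are saved under pics/ and viewed, at most 10 in all, crops included, and the job is handed in when it is done.

```bash
mkdir -p pics; cat > h.py <<'E'
from plant import *
import numpy as np, cv2
def snap(n,f):
    c=camera(n); cv2.imwrite('pics/'+f+'.png',c['pixels']); np.savez('pics/'+f+'.npz',**c); return c
def pt(f,u,v,r=1):
    c=np.load('pics/'+f+'.npz'); d=c['depth'][v-r:v+r+1,u-r:u+r+1]; d=np.median(d[d>0]) if (d>0).any() else 0
    p=np.linalg.inv(c['camera_matrix'])@[u,v,1]*d
    return (c['pose']@[*p,1])[:3].round(1)
E
python3 - <<'E'
from h import *
for n in('side','top'):
    c=snap(n,n+'0'); print(c['camera_matrix'],c['pose'].round(3))
s=observe();print(s['clock'],s['tcp_pos'],s['tool_rot'],s['ft_force'])
E
```

```text
[[523.01523523   0.         328.10326135]
 [  0.         523.01523523 246.86660707]
 [  0.           0.           1.        ]] [[-1.37000e-01 -6.61000e-01  7.38000e-01 -1.45007e+02]
 [-9.91000e-01  9.30000e-02 -1.00000e-01  1.30966e+02]
 [-2.00000e-03 -7.44000e-01 -6.68000e-01  9.40283e+02]
 [ 0.00000e+00  0.00000e+00  0.00000e+00  1.00000e+00]]
[[464.68015493   0.         322.25906926]
 [  0.         464.68015493 243.00769741]
 [  0.           0.           1.        ]] [[ 3.000000e-02 -9.980000e-01  6.300000e-02  6.000950e+02]
 [-9.990000e-01 -3.100000e-02 -2.600000e-02  3.865100e+01]
 [ 2.800000e-02 -6.200000e-02 -9.980000e-01  1.109553e+03]
 [ 0.000000e+00  0.000000e+00  0.000000e+00  1.000000e+00]]
0.1 [ 226.63805336 -500.87160652  238.20587284] [[ 9.11090303e-01  4.12206714e-01 -2.90355661e-04]
 [ 4.12206733e-01 -9.11089446e-01  1.27672958e-03]
 [ 2.61736526e-04 -1.28290250e-03 -9.99999143e-01]] [-0.44311465 -0.63152178  0.83469653]
```

View pics/side0.png

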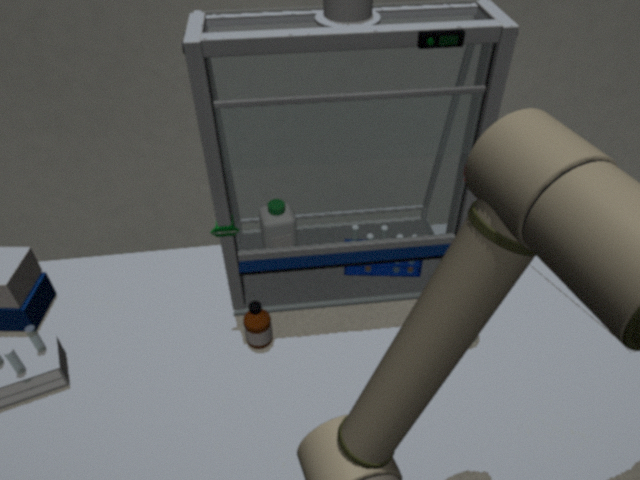

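View pics/top0.png

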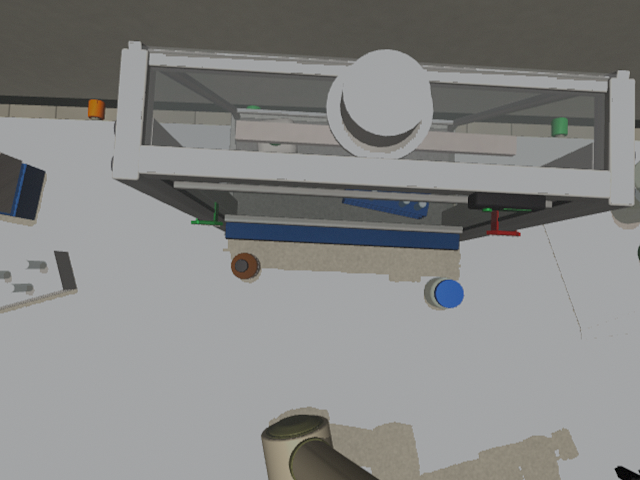

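Side view: green clip at (224,230) on the left post, blue lip from about (240,266) to (450,250), bottle at (257,325). Top view: lip from (226,238) to (460,247), bottle cap at (241,266), jar lid at (447,294), red clip at (503,233). Next I'll enlarge these areas and take positions.

```bash
python3 - <<'E'
from h import *
a=cv2.imread('pics/side0.png')[200:360,190:290]; b=cv2.imread('pics/top0.png')[180:320,180:300]
b2=cv2.imread('pics/top0.png')[180:320,400:540]
r=lambda i,s:cv2.resize(i,None,fx=s,fy=s,interpolation=cv2.INTER_CUBIC)
a=r(a,3.5);b=r(b,3)
o=np.zeros((560,800,3),np.uint8);o[:560,:350]=a;o[:420,370:730]=b
cv2.imwrite('pics/crop.png',o)
for f,l in(('side0',[(224,230),(229,230),(234,230),(245,266),(300,262),(350,258),(400,254),(440,250),(440,253),(300,258),(300,266),(255,308),(258,330)]),('top0',[(230,238),(300,240),(350,240),(400,242),(455,246),(241,266),(447,294),(205,222),(217,215),(505,233),(495,220)])):
    for u,v in l: print(f,u,v,pt(f,u,v))
E
```

```text
side0 224 230 [680.  229.4 265.2]
side0 229 230 [679.  219.5 264.8]
side0 234 230 [679.  209.7 263.7]
side0 245 266 [675.4 198.4 165.1]
side0 300 262 [672.7  80.9 163.8]
side0 350 258 [669.1 -27.7 164.7]
side0 400 254 [ 667.3 -138.4  164. ]
side0 440 250 [ 667.1 -228.5  164.5]
side0 440 253 [ 658.7 -226.2  163.5]
side0 300 258 [684.1  79.7 164.9]
side0 300 266 [662.7  81.9 161.6]
side0 255 308 [598.9 184.6 114.2]
side0 258 330 [579.3 183.5  65.8]
top0 230 238 [664.  202.1 163. ]
top0 300 240 [664.3  59.9 164.2]
top0 350 240 [667.6 -42.2 163.4]
top0 400 242 [ 666.7 -144.9  163.5]
top0 455 246 [ 661.9 -258.1  165.5]
top0 241 266 [608.3 184.7 114.7]
top0 447 294 [ 560.7 -263.8   95.1]
top0 205 222 [684.  229.1 272.6]
top0 217 215 [699.1 211.2 257.9]
top0 505 233 [ 673.4 -280.9  356. ]
top0 495 220 [ 692.6 -258.4  370.2]
```

View pics/crop.png

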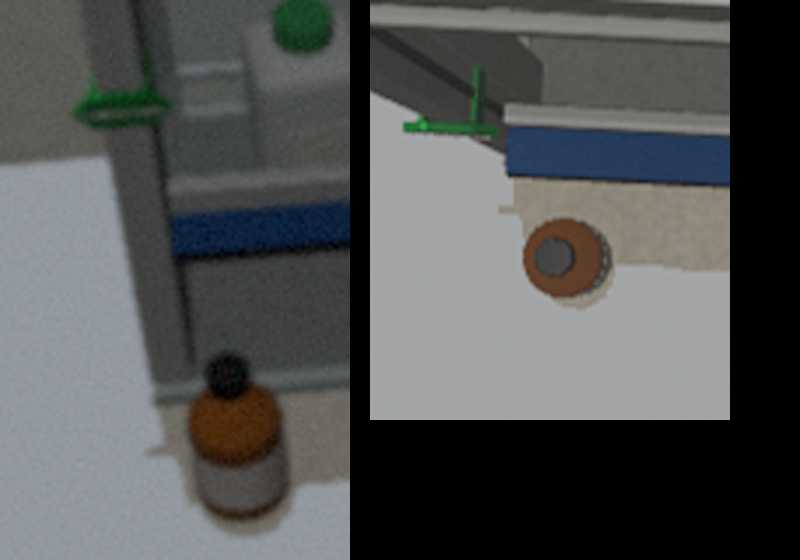

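The rows can't tilt the tool directly, so I'll check in free air how the arm approaches a pose that is out of reach.

```bash
python3 -m pendant '[0,0,0.3,-0.3,0, 0,0,0.6,-0.6,0, 0,0,1,-1,0, 0,0,1,-1,0, 0,0,1,-1,0, 0,0,1,-1,0, 0,0,1,-1,0, 0,0,1,-1,0, 0,0,1,-1,0, 0,0,1,-1,0, 0,0,1,-1,0, 0,0,1,-1,0]'; python3 -c "
from h import *
s=observe();print(s['tcp_pos'],s['tool_rot'].round(3),s['joints'],s['clock'])"
```

```text
clock: 1.1
tcp_pos: [290.2, -641.5, 420.6]
tool_rot: [[0.911, 0.412, 0.01], [0.412, -0.911, -0.023], [-0.001, 0.025, -1.0]]
ft_force: [-0.1, 0.4, 0.2]
opening: 10.3
gripper_force: 0.0
[ 290.16460848 -641.54124744  420.59802523] [[ 0.911  0.412  0.01 ]
 [ 0.412 -0.911 -0.023]
 [-0.001  0.025 -1.   ]] [-1.31500958  0.70046513  0.22162732  0.00448368  2.19504956 -0.16632336] 1.1
```

```bash
python3 -m pendant '[0,0,1,0,0, 0,0,1,0,0, 0,0,1,0,0, 0,0,1,0,0, 0,0,1,0,0, 0,0,1,0,0]'; python3 -c "
from h import *
s=observe();print(s['joints'])"
```

```text
clock: 1.6
tcp_pos: [315.6, -697.8, 337.8]
tool_rot: [[0.911, 0.412, 0.018], [0.412, -0.91, -0.04], [0.0, 0.044, -0.999]]
ft_force: [-0.3, 1.1, -0.3]
opening: 0.4
gripper_force: 0.0
[-1.30240436  0.81572884  0.2222621   0.00787654  2.06002258 -0.15259837]
```

```bash
python3 -m pendant '[0,0,1,0,0, 0,0,1,0,0, 0,0,1,0,0, 0,0,1,0,0, 0,0,1,0,0, 0,0,1,0,0]'; python3 -c "
from h import *
s=observe();print(s['joints'])"
```

```text
clock: 2.1
tcp_pos: [333.3, -736.9, 271.0]
tool_rot: [[0.911, 0.411, 0.028], [0.412, -0.909, -0.062], [0.0, 0.069, -0.998]]
ft_force: [-0.2, 0.5, -0.7]
opening: 0.5
gripper_force: 0.0
[-1.29507227  0.90355887  0.2221962   0.01098241  1.94798934 -0.14470388]
```

```bash
for i in 1 2; do python3 -m pendant '[0,0.55,-0.77,-0.25,0, 0,0.55,-0.77,-0.25,0, 0,0.55,-0.77,-0.25,0, 0,0.55,-0.77,-0.25,0, 0,0.55,-0.77,-0.25,0, 0,0.55,-0.77,-0.25,0, 0,0.55,-0.77,-0.25,0, 0,0.55,-0.77,-0.25,0]'; done
python3 -m pendant '[0,0.55,-0.77,-0.25,0.53, 0,0.55,-0.77,-0.25,0.53, 0,0.55,-0.77,-0.25,0.53, 0,0.55,-0.77,-0.25,0.53, 0,0.55,-0.77,-0.25,0.53, 0,0.55,-0.77,-0.25,0.53, 0,0.55,-0.77,-0.25,0.53, 0,0.55,-0.77,-0.25,0.53]'; python3 -c "
from h import *
s=observe();print(s['joints'])"
```

```text
clock: 2.77
tcp_pos: [387.8, -448.8, 334.8]
tool_rot: [[0.909, 0.415, 0.032], [0.416, -0.907, -0.067], [0.001, 0.074, -0.997]]
ft_force: [-1.0, 0.4, 0.4]
opening: 0.4
gripper_force: 0.0
clock: 3.43
tcp_pos: [440.3, -166.3, 392.6]
tool_rot: [[0.909, 0.416, 0.034], [0.417, -0.907, -0.065], [0.004, 0.073, -0.997]]
ft_force: [0.4, -0.7, 0.5]
opening: 0.6
gripper_force: 0.0
clock: 4.1
tcp_pos: [493.3, 114.7, 449.6]
tool_rot: [[0.999, 0.01, 0.031], [0.012, -0.998, -0.062], [0.03, 0.063, -0.998]]
ft_force: [-0.2, -1.1, -0.1]
opening: 0.6
gripper_force: 0.0
[ 0.02630432  0.23749521  0.91893458 -0.06809103  1.95535194  1.55934044]
```

```bash
python3 -m pendant '[0,0,0,-0.7,0, 0,0,0,-0.7,0, 0,0,0,-0.7,0, 0,0,0,-0.7,0, 0,0,0,-0.7,0, 0,0,0,-0.7,0]'|grep -v force
for i in 1 2 3; do python3 -m pendant '[0,0.15,0,-1,0, 0,0.3,0,-1,0]'|grep -E 'tcp|rot'; done; python3 -c "
from h import *
s=observe();print(s['joints'])"
```

```text
clock: 4.6
tcp_pos: [466.5, 118.3, 624.5]
tool_rot: [[0.999, 0.007, 0.041], [0.01, -0.998, -0.06], [0.04, 0.061, -0.997]]
opening: 0.6
tcp_pos: [444.3, 112.8, 641.9]
tool_rot: [[0.998, 0.008, 0.062], [0.011, -0.998, -0.058], [0.061, 0.058, -0.996]]
tcp_pos: [423.5, 107.5, 656.2]
tool_rot: [[0.997, 0.008, 0.075], [0.012, -0.998, -0.055], [0.075, 0.056, -0.996]]
tcp_pos: [404.3, 102.4, 668.5]
tool_rot: [[0.996, 0.008, 0.087], [0.013, -0.999, -0.053], [0.087, 0.054, -0.995]]
[-0.00461699  0.24739489  0.22132163 -0.0996119   2.58273519  1.46893918]
```

```bash
for i in 1 2 3 4; do python3 -m pendant '[0,1,0,0,0]'|grep -E 'tcp|rot'; done;  for i in 1 2 3 ; do python3 -m pendant '[0,1,0,-1,0]'|grep -E 'tcp|rot'; done; python3 -c "
from h import *
s=observe();print(s['joints'],s['clock'])"
```

```text
tcp_pos: [431.8, 100.7, 656.9]
tool_rot: [[0.995, 0.009, 0.101], [0.014, -0.999, -0.052], [0.1, 0.053, -0.994]]
tcp_pos: [467.4, 98.1, 638.2]
tool_rot: [[0.994, 0.008, 0.105], [0.014, -0.999, -0.051], [0.104, 0.052, -0.993]]
tcp_pos: [498.3, 95.6, 620.8]
tool_rot: [[0.994, 0.008, 0.111], [0.014, -0.999, -0.05], [0.11, 0.051, -0.993]]
tcp_pos: [526.5, 93.2, 604.4]
tool_rot: [[0.993, 0.008, 0.12], [0.014, -0.999, -0.048], [0.12, 0.05, -0.992]]
tcp_pos: [533.8, 90.1, 600.4]
tool_rot: [[0.992, 0.009, 0.126], [0.015, -0.999, -0.046], [0.126, 0.047, -0.991]]
tcp_pos: [534.4, 87.9, 605.9]
tool_rot: [[0.989, 0.009, 0.15], [0.016, -0.999, -0.044], [0.15, 0.046, -0.988]]
tcp_pos: [535.8, 85.7, 610.2]
tool_rot: [[0.985, 0.009, 0.172], [0.017, -0.999, -0.042], [0.172, 0.045, -0.984]]
[-0.04326008  0.38747957  0.22130337 -0.04920198  2.35707061  1.47651051] 5.6833
```

```bash
for i in 1 2 3 4 5 6 7 8 9 10 11 12; do python3 -m pendant '[0,1,0,-1,0]'|grep -E 'tcp|rot'|tail -2; done; python3 -c "
from h import *
s=observe();print(s['joints'],s['clock'])"
```

```text
tcp_pos: [538.1, 83.5, 613.0]
tool_rot: [[0.982, 0.01, 0.191], [0.018, -0.999, -0.04], [0.191, 0.043, -0.981]]
tcp_pos: [540.5, 81.3, 615.5]
tool_rot: [[0.978, 0.01, 0.209], [0.018, -0.999, -0.038], [0.208, 0.041, -0.977]]
tcp_pos: [542.6, 79.1, 618.2]
tool_rot: [[0.974, 0.01, 0.226], [0.019, -0.999, -0.037], [0.225, 0.04, -0.973]]
tcp_pos: [544.3, 77.0, 621.2]
tool_rot: [[0.97, 0.011, 0.243], [0.02, -0.999, -0.035], [0.242, 0.038, -0.969]]
tcp_pos: [545.4, 75.0, 624.6]
tool_rot: [[0.966, 0.011, 0.26], [0.02, -0.999, -0.033], [0.259, 0.037, -0.965]]
tcp_pos: [546.1, 73.1, 628.4]
tool_rot: [[0.961, 0.011, 0.277], [0.021, -0.999, -0.031], [0.277, 0.036, -0.96]]
tcp_pos: [546.2, 71.2, 632.7]
tool_rot: [[0.956, 0.012, 0.295], [0.021, -0.999, -0.029], [0.294, 0.034, -0.955]]
tcp_pos: [545.9, 69.4, 637.3]
tool_rot: [[0.95, 0.012, 0.313], [0.022, -0.999, -0.028], [0.312, 0.033, -0.95]]
tcp_pos: [545.1, 67.7, 642.4]
tool_rot: [[0.944, 0.012, 0.33], [0.022, -0.999, -0.026], [0.33, 0.032, -0.943]]
tcp_pos: [543.8, 66.1, 647.7]
tool_rot: [[0.937, 0.013, 0.348], [0.023, -0.999, -0.024], [0.348, 0.031, -0.937]]
tcp_pos: [542.2, 64.5, 653.2]
tool_rot: [[0.93, 0.013, 0.366], [0.023, -0.999, -0.023], [0.366, 0.03, -0.93]]
tcp_pos: [540.1, 63.0, 659.1]
tool_rot: [[0.923, 0.014, 0.384], [0.024, -0.999, -0.021], [0.384, 0.029, -0.923]]
[-0.11200297  0.31398597  0.22227178  0.02716559  2.21076244  1.45983586] 6.6833
```

```bash
for i in 1 2 3 4 5 6 7 8 9 10 11 12 13 14 15 16 17 18 19 20 21 22 23 24; do python3 -m pendant '[0,1,0,-0.6,0]'|grep -E 'tcp|rot'|tail -2; done | tail -n 24 | awk 'NR%6<2||NR>22'; python3 -c "
from h import *
s=observe();print(s['joints'],s['clock'])"
```

```text
tcp_pos: [569.8, 47.5, 710.7]
tool_rot: [[0.759, 0.02, 0.651], [0.027, -1.0, -0.001], [0.651, 0.018, -0.759]]
tcp_pos: [562.7, 44.8, 731.5]
tool_rot: [[0.715, 0.021, 0.699], [0.027, -1.0, 0.003], [0.699, 0.017, -0.715]]
tcp_pos: [550.9, 42.4, 754.5]
tool_rot: [[0.667, 0.022, 0.745], [0.027, -1.0, 0.006], [0.744, 0.016, -0.668]]
tcp_pos: [534.8, 40.2, 778.9]
tcp_pos: [521.7, 38.8, 795.7]
tool_rot: [[0.617, 0.023, 0.787], [0.026, -1.0, 0.009], [0.787, 0.015, -0.617]]
[-0.25573543  0.15154815  0.22225872  0.21964499  1.87263939  1.45064798] 8.6833
```

The tool now points 38° below horizontal, enough to push properly from beneath. Next I'll lower it in front of the window and measure the lip edge and clip more closely.

```bash
python3 -m pendant '[0,-0.87,0.11,0.78,0, 0,-0.87,0.11,0.78,0, 0,-0.87,0.11,0.78,0, 0,-0.87,0.11,0.78,0, 0,-0.87,0.11,0.78,0, 0,-0.87,0.11,0.78,0, 0,-0.87,0.11,0.78,0, 0,-0.87,0.11,0.78,0, 0,-0.87,0.11,0.78,0, 0,-0.87,0.11,0.78,0, 0,-0.87,0.11,0.78,0]'; python3 - <<'E'
from h import *
s=observe();print(s['joints'])
for v in range(224,240): print(v,[pt('side0',u,v,0).tolist() for u in (219,225)],np.load('pics/side0.npz')['pixels'][v,[219,225]].tolist())
for u in (240,300,350,400,450):
    print(u,[pt('top0',u,v,0).tolist() for v in range(242,252)])
E
```

```text
clock: 9.6
tcp_pos: [545.5, 1.0, 445.6]
tool_rot: [[0.619, 0.023, 0.785], [0.025, -1.0, 0.009], [0.785, 0.014, -0.62]]
ft_force: [0.6, -0.0, 1.6]
opening: 0.4
gripper_force: 0.0
[-0.34697336 -0.05734935  1.52328393  0.37827872  0.84214247  1.06644229]
224 [[685.6, 237.7, 277.2], [688.4, 226.3, 273.5]] [[66, 65, 67], [61, 61, 59]]
225 [[686.6, 238.2, 273.8], [687.9, 226.6, 271.4]] [[60, 69, 58], [50, 65, 48]]
226 [[682.5, 238.0, 274.5], [682.6, 226.3, 273.1]] [[49, 73, 48], [39, 63, 33]]
227 [[680.9, 238.2, 273.3], [681.4, 226.6, 271.5]] [[36, 75, 23], [17, 60, 0]]
228 [[678.2, 238.2, 272.9], [678.5, 226.5, 271.3]] [[26, 67, 11], [19, 58, 0]]
229 [[677.5, 238.4, 270.9], [679.6, 227.0, 267.8]] [[24, 54, 6], [21, 50, 14]]
230 [[680.1, 239.1, 266.2], [680.4, 227.5, 264.6]] [[24, 52, 18], [22, 48, 13]]
231 [[681.1, 239.6, 262.8], [679.0, 227.6, 263.1]] [[43, 60, 40], [46, 66, 43]]
232 [[678.6, 239.7, 262.3], [676.9, 227.7, 262.3]] [[66, 77, 67], [47, 62, 43]]
233 [[680.4, 240.3, 258.2], [676.7, 228.0, 259.9]] [[65, 75, 64], [37, 58, 37]]
234 [[678.6, 240.4, 257.1], [680.2, 228.8, 254.4]] 
[... 874 characters left out ...]
[663.5, -42.2, 164.0], [661.4, -42.3, 163.8], [659.5, -42.5, 162.1], [657.5, -42.7, 160.4], [664.7, -56.4, 1.8], [662.4, -56.5, 0.4], [660.1, -56.7, -0.5], [657.5, -56.5, 2.6], [655.2, -56.7, 1.0], [652.7, -56.6, 3.0]]
400 [[666.7, -144.9, 163.5], [664.6, -144.8, 164.4], [662.5, -144.7, 164.9], [660.4, -144.5, 166.2], [658.5, -145.1, 163.4], [656.8, -146.4, 157.1], [663.6, -176.2, 3.7], [661.5, -177.3, -1.6], [658.9, -176.6, 2.2], [656.5, -176.9, 1.0]]
450 [[669.9, -248.0, 164.3], [667.8, -247.7, 165.3], [665.9, -248.6, 162.6], [663.6, -247.5, 166.1], [661.5, -247.5, 166.2], [659.6, -248.3, 163.6], [657.6, -248.2, 164.1], [655.6, -248.8, 162.1], [653.9, -250.6, 156.3], [660.4, -298.9, -2.8]]
```

```bash
python3 -m pendant '[0,-0.85,0.11,0.82,0, 0,-0.85,0.11,0.82,0, 0,-0.85,0.11,0.82,0, 0,-0.85,0.11,0.82,0, 0,-0.85,0.11,0.82,0, 0,-0.85,0.11,0.82,0, 0,-0.85,0.11,0.82,0, 0,-0.85,0.11,0.82,0, 0,-0.85,0.11,0.82,0, 0,-0.85,0.11,0.82,0, 0,-0.85,0.11,0.82,0]'; python3 - <<'E'
from h import *
print(observe()['joints']); snap('side','side1')
E
```

```text
clock: 10.52
tcp_pos: [585.5, -29.0, 139.8]
tool_rot: [[0.606, 0.033, 0.795], [0.028, -0.999, 0.02], [0.795, 0.011, -0.606]]
ft_force: [0.2, 0.9, 0.9]
opening: 0.5
gripper_force: 0.0
[-0.39499016  0.41106135  2.00619931  1.98404358  0.36164606 -0.71593506]
```

View pics/side1.png

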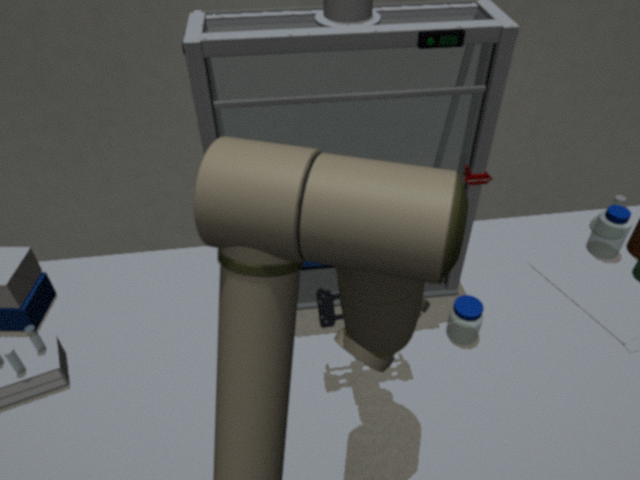

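The side view shows the gripper in front of the window, with fingers at about (330,305) and the jar clear at (466,315). The wrist is passing a singular posture, so I'll continue slowly to the low point.

```bash
python3 -m pendant '[0,-0.1,0.02,0.14,0, 0,-0.1,0.02,0.14,0, 0,-0.1,0.02,0.14,0, 0,-0.1,0.02,0.14,0, 0,-0.1,0.02,0.14,0, 0,-0.1,0.02,0.14,0]'; python3 -c "
from h import *
s=observe();print(s['joints'])"
```

```text
clock: 11.07
tcp_pos: [596.2, -33.4, 88.6]
tool_rot: [[0.613, 0.033, 0.789], [0.026, -0.999, 0.021], [0.79, 0.008, -0.613]]
ft_force: [0.8, -0.2, -0.6]
opening: 0.4
gripper_force: 0.0
[-0.3943705   0.53792574  2.01877896  2.25290742  0.42907509 -1.00711085]
```

```bash
python3 -m pendant '[0,0.05,0,0.065,0, 0,0.1,0.01,0.13,0, 0,0.15,0.01,0.195,0, 0,0.15,0.01,0.195,0, 0,0.15,0.01,0.195,0, 0,0.15,0.01,0.195,0]'; python3 - <<'E'
from h import *
s=observe();print(s['joints'])
for n in('side','top'): snap(n,n+'2')
o=np.hstack([cv2.resize(cv2.imread('pics/side2.png')[230:380,220:500],(560,300)),cv2.resize(cv2.imread('pics/top2.png')[180:330,280:400],(240,300))])
cv2.imwrite('pics/c2.png',o)
E
```

```text
clock: 11.57
tcp_pos: [668.4, -33.7, 86.2]
tool_rot: [[0.616, 0.032, 0.787], [0.025, -0.999, 0.021], [0.787, 0.007, -0.616]]
ft_force: [0.1, -0.0, 0.3]
opening: 0.7
gripper_force: 0.0
[-0.33359797  0.60374813  1.81930949  2.0622664   0.32063862 -0.7507775 ]
```

View pics/c2.png

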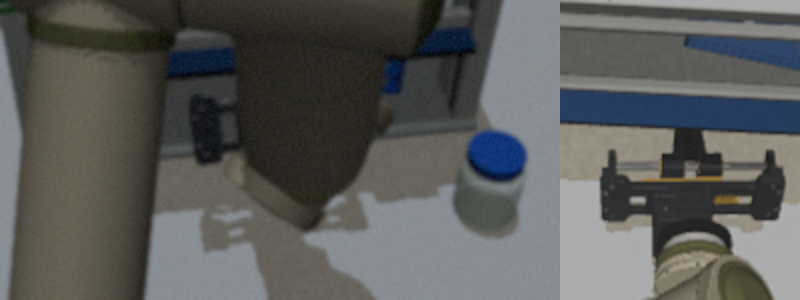

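The top crop shows the closed fingers at about (688,140), running under the blue lip, with the gripper body clear in front of it. I'll rise slowly until contact.

```bash
python3 -m pendant '[0,0.01,0,-0.008,0, 0,0.02,0,-0.016,0, 0,0.03,0,-0.024,0, 0,0.04,0,-0.032,0, 0,0.05,0,-0.04,0, 0,0.06,0,-0.048,0, 0,0.07,0,-0.056,0, 0,0.08,0,-0.064,0, 0,0.09,0,-0.072,0, 0,0.1,0,-0.08,0]'; python3 -m pendant '[0,0.01,0,-0.008,0, 0,0.02,0,-0.016,0, 0,0.03,0,-0.024,0]';python3 - <<'E'
from h import *
s=observe();print(s['joints'])
E
```

```text
clock: 12.5
tcp_pos: [667.8, -33.7, 124.0]
tool_rot: [[0.617, 0.032, 0.786], [0.025, -0.999, 0.021], [0.787, 0.006, -0.617]]
ft_force: [-0.0, 0.3, 0.2]
opening: 0.5
gripper_force: 0.0
clock: 12.75
tcp_pos: [667.3, -33.6, 134.8]
tool_rot: [[0.618, 0.032, 0.785], [0.025, -0.999, 0.021], [0.786, 0.006, -0.619]]
ft_force: [-0.8, -0.6, -4.5]
opening: 0.3
gripper_force: 1.4
[-0.33375775  0.51058284  1.78235292  1.64912892  0.28179045 -0.31866909]
```

Contact: about 4.5 N downward on the fingers. Pushing up about 55 mm, then measuring.

```bash
python3 -m pendant '[0,0.01,0,-0.008,0, 0,0.022,0,-0.017,0, 0,0.034,0,-0.026,0, 0,0.046,0,-0.036,0, 0,0.058,0,-0.045,0, 0,0.07,0,-0.055,0, 0,0.082,0,-0.064,0, 0,0.094,0,-0.073,0, 0,0.106,0,-0.083,0, 0,0.118,0,-0.092,0, 0,0.13,0,-0.102,0, 0,0.14,0,-0.11,0]'; python3 - <<'E'
from h import *
s=observe();print(s['joints'],s['tcp_pos'])
snap('top','top3')
for u in (240,280,420,450):
  print(u,[pt('top3',u,v,0).tolist()for v in range(236,256,2)])
E
```

```text
clock: 13.75
tcp_pos: [667.1, -33.4, 188.0]
tool_rot: [[0.618, 0.032, 0.785], [0.024, -0.999, 0.021], [0.785, 0.006, -0.619]]
ft_force: [-0.6, -2.8, -4.1]
opening: 0.7
gripper_force: 1.5
[-0.3333889   0.42097497  1.72606185  1.16673786  0.30582763  0.18477539] [667.14121102 -33.43106379 188.03880063]
240 [[664.6, 173.4, 220.3], [661.4, 174.7, 210.8], [671.1, 206.6, -1.3], [666.1, 205.9, 2.0], [661.3, 205.7, 2.1], [656.8, 206.1, -2.3], [652.0, 205.8, -1.1], [647.2, 205.5, -0.9], [642.5, 205.6, -2.3], [635.2, 194.1, 72.9]]
280 [[667.2, 97.3, 217.9], [663.2, 97.1, 219.6], [659.7, 97.3, 214.2], [669.4, 111.3, -2.5], [664.5, 111.1, -1.9], [659.4, 110.5, 4.1], [654.8, 110.5, 1.3], [650.0, 110.4, 1.2], [645.3, 110.2, 1.3], [640.7, 110.4, -3.8]]
420 [[675.6, -172.7, 219.6], [671.7, -172.7, 219.7], [667.9, -173.0, 218.6], [664.0, -173.0, 218.9], [660.1, -173.0, 219.3], [656.5, -173.8, 216.0], [665.1, -224.6, 3.0], [660.5, -225.4, -0.0], [655.6, -225.0, 1.7], [651.0, -226.1, -2.5]]
450 [[677.5, -231.4, 218.6], [673.4, -230.4, 222.1], [669.7, -231.3, 219.2], [665.8, -231.1, 219.9], [662.1, -231.9, 217.5], [657.9, -230.6, 222.0], [654.6, -233.2, 213.5], [662.8, -298.6, -1.7], [657.7, -296.9, 3.9], [653.2, -298.7, -1.9]]
```

```bash
python3 -m pendant '[0,0.012,0,-0.009,0, 0,0.024,0,-0.019,0, 0,0.036,0,-0.028,0, 0,0.048,0,-0.038,0, 0,0.06,0,-0.047,0, 0,0.072,0,-0.057,0, 0,0.084,0,-0.066,0, 0,0.096,0,-0.076,0, 0,0.108,0,-0.085,0, 0,0.116,0,-0.091,0, 0,0.122,0,-0.096,0, 0,0.126,0,-0.099,0]'; python3 -m pendant '[0,0,0,0,0, 0,0,0,0,0, 0,0,0,0,0]'; python3 - <<'E'
from h import *
s=observe();print(s['joints'],s['tcp_pos'])
snap('top','top4');snap('side','side4')
for u in (280,420,450):
  print(u,[pt('top4',u,v,0).tolist()for v in range(230,246,2)])
for v in range(225,240): print(v,pt('side4',219,v,0),np.load('pics/side4.npz')['pixels'][v,219])
E
```

```text
clock: 14.8
tcp_pos: [667.6, -33.0, 236.2]
tool_rot: [[0.618, 0.032, 0.786], [0.025, -0.999, 0.021], [0.786, 0.006, -0.618]]
ft_force: [-4.9, -2.9, -3.4]
opening: 0.5
gripper_force: 2.9
clock: 15.05
tcp_pos: [667.8, -33.0, 236.4]
tool_rot: [[0.617, 0.032, 0.786], [0.025, -0.999, 0.021], [0.786, 0.006, -0.618]]
ft_force: [-5.2, -2.1, -1.1]
opening: 0.4
gripper_force: 2.2
[-0.33227516  0.35187731  1.66189532  0.85055148  0.37675831  0.5201785 ] [667.75917737 -32.96824268 236.37120147]
280 [[674.2, 94.3, 269.0], [670.6, 94.2, 269.2], [666.9, 94.1, 269.1], [663.5, 94.1, 266.2], [660.2, 94.3, 262.1], [674.1, 111.4, -1.9], [669.4, 111.3, -2.5], [664.3, 110.8, 2.8]]
420 [[682.5, -160.9, 268.5], [678.9, -161.2, 267.3], [674.9, -160.5, 270.6], [671.5, -161.1, 268.2], [668.0, -161.7, 266.1], [664.2, -161.2, 268.2], [660.4, -161.0, 269.5], [656.9, -161.6, 267.1]]
450 [[684.4, -216.8, 266.4], [680.5, -216.0, 269.1], [677.0, -216.6, 267.1], [673.3, -216.5, 267.6], [669.3, -215.6, 271.0], [665.8, -216.1, 269.4], [662.1, -216.2, 269.3], [658.7, -217.3, 265.8]]
225 [-145.   131.   940.3] [77 90 96]
226 [202.9 176.  660.4] [77 90 95]
227 [203.  176.1 659.2] [72 86 91]
228 [200.4 176.  660.2] [79 87 91]
229 [201.6 176.3 658.2] [73 83 87]
230 [200.3 176.2 658.2] [69 81 82]
231 [200.5 176.4 657. ] [66 79 84]
232 [200.8 176.6 655.6] [68 80 86]
233 [200.6 176.7 654.7] [65 73 81]
234 [198.8 176.6 655.1] [70 81 86]
235 [198.  176.7 654.7] [65 75 82]
236 [199.5 177.  652.3] [65 75 77]
237 [198.8 177.1 651.9] [61 70 77]
238 [199.3 177.3 650.3] [59 70 73]
239 [198.1 177.3 650.3] [56 65 70]
```

Lip middle is at about 262 mm and the line at about 261.5 mm. Next I'll lower the fingers off the lip and back away.

```bash
python3 -m pendant '[0,-0.01,0,0.008,0, 0,-0.025,0,0.02,0, 0,-0.05,0,0.04,0, 0,-0.079,0,0.062,0, 0,-0.079,0,0.062,0]'; python3 -m pendant '[0,-0.04,0,-0.05,0, 0,-0.1,0,-0.13,0, 0,-0.17,0,-0.21,0, 0,-0.24,0,-0.3,0, 0,-0.31,0,-0.39,0, 0,-0.31,0,-0.39,0, 0,-0.31,0,-0.39,0, 0,-0.31,0,-0.39,0, 0,-0.31,0,-0.39,0]'; python3 - <<'E'
from h import *
snap('top','top5');print(observe()['clock'])
for u in (280,350,420,450):
  print(u,[pt('top5',u,v,0).tolist()for v in range(230,242,2)])
for f in('top0','top5'): print(pt(f,241,266),pt(f,447,294))
E
```

```text
clock: 15.57
tcp_pos: [668.0, -32.9, 204.8]
tool_rot: [[0.618, 0.032, 0.785], [0.024, -0.999, 0.022], [0.786, 0.006, -0.619]]
ft_force: [0.1, 0.8, -1.0]
opening: 0.2
gripper_force: 0.0
clock: 16.32
tcp_pos: [520.1, -38.3, 206.3]
tool_rot: [[0.615, 0.033, 0.787], [0.026, -0.999, 0.021], [0.788, 0.007, -0.616]]
ft_force: [0.7, 0.1, -0.4]
opening: 0.2
gripper_force: 0.0
16.3667
280 [[674.3, 94.4, 267.7], [670.6, 94.2, 268.4], [667.2, 94.2, 266.3], [663.3, 93.9, 269.1], [660.2, 94.3, 262.0], [674.0, 111.3, 0.2]]
350 [[678.3, -32.7, 268.9], [674.6, -32.7, 269.4], [670.8, -32.6, 271.6], [667.4, -33.0, 269.0], [663.8, -33.2, 267.6], [659.9, -33.0, 270.7]]
420 [[682.6, -161.3, 266.7], [678.9, -161.1, 267.7], [674.9, -160.5, 270.4], [671.3, -160.7, 270.2], [667.5, -160.4, 271.6], [664.3, -161.7, 266.2]]
450 [[684.1, -215.9, 269.3], [680.6, -216.5, 267.4], [677.0, -216.5, 267.4], [673.2, -216.3, 268.3], [669.5, -216.2, 268.8], [665.6, -215.3, 271.9]]
[608.3 184.7 114.7] [ 560.7 -263.8   95.1]
[608.3 184.6 115.2] [ 560.7 -264.1   94.1]
```

View pics/top5.png

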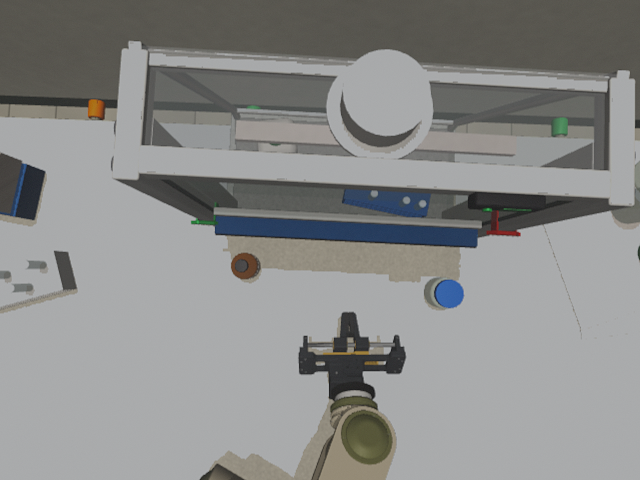

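The top view shows the hand clear of the window at (348,330). The lip is still raised, spanning (215,225) to (478,238), and the bottle (241,266) and jar (447,294) have not moved.

```bash
python3 -c "
from plant import *
print(sign_off())"
```

```text
the job is handed in; nothing more can be done
None
```

The job is handed in, result not reported: I pushed the window up from beneath without gripping until the lip's middle was at about 262 mm, against about 261.5 mm for the green line. It stayed there after I withdrew the hand, and the bottle, jar and rack look undisturbed.

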